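# Clear the cork offcuts off the transfer slide and dock the specimen carrier

## Task

Three cork trimming offcuts lie across the rails of the transfer slide and block the specimen carrier. Put all three into the open grey waste bin, then push the carrier along the rails until it is home against the stop at the other end of the slide. Leave the glass beaker and the white bottle where they stand.

Things in the scene. Friction and masses are not known exactly. Their poses are not given: they have to be found in the camera images.
- slide: Fixed aluminium transfer slide: bed 110 mm (x) by 530 mm (y) by 20 mm high, two steel rails along y, 12 mm wide, 50 mm apart on centres, tops 30 mm above the bench. Dark steel stop block, 90 by 30 mm, top at 55 mm, at the +y end, its face at y = +225 mm. Origin: centre of the underside. +y is the direction of travel.
- carrier (a joint): Travel in m along the slide's +y: 0 at the loading end, 0.36 home against the stop; starts at 0 to 0.02. Friction about 2.5 N, stays where left. The carrier is a grey plate 96 mm (x) by 100 mm (y), top 50 mm above the bench, with an upright black tab and ahead of it a small specimen (top at 67 mm). Its centre lies at slide y = -0.185 + this value.
- carrier_tab (a point): Top centre of the carrier's upright black tab, 100 mm above the bench; 45 mm across the slide (x), 18 mm along it (y), 50 mm high; axes as the slide's. It lies 22 mm behind the carrier's centre; the specimen begins 24 mm ahead of the tab's centre. It can be pinched from above or pushed.
- bin: Fixed open-topped grey plastic waste bin, 130 mm (x) by 190 mm (y) by 90 mm high, walls 4 mm. Origin: centre of the underside. It stands left or right of the beaker, between the robot and the slide; the closed cardboard carton stands on the other side.
- carton: Fixed closed cardboard glove carton, 120 mm (x) by 190 mm (y) by 75 mm high, with a blue patch on top. Origin: centre of the underside. Not to be used.
- offcut_block: Loose plain cork block offcut, 76 mm (x) by 32 mm (y) by 30 mm high, 20 to 45 g. Origin: centre of the underside, which starts on the rails, 30 mm above the bench. Its long x axis lies roughly across the slide.
- offcut_step: Loose stepped cork offcut: a 90 mm (x) by 28 mm (y) by 18 mm high foot with a 50 mm long, 28 mm wide, 16 mm high step on its middle (34 mm high in all), 20 to 45 g. Origin: centre of the underside, which starts on the rails, 30 mm above the bench. Its long x axis lies roughly across the slide.
- offcut_round: Loose round-topped cork offcut: 80 mm (x) by 30 mm (y), flat underside, top rounded about its long axis (radius 15 mm), 31 mm high, 20 to 45 g. Origin: centre of the underside, which starts on the rails, 30 mm above the bench. Its long x axis lies roughly across the slide.
- beaker: Loose empty glass beaker, 70 mm across, 85 mm high, standing between bin and carton. Origin: centre of the underside.
- bottle: Loose white plastic bottle, 60 mm across, 150 mm high, standing on the robot's right. Origin: centre of the underside.

How it is judged:
By the outcome, as a careful person would: the job done as asked, in the order asked, and still so for the second after the job is handed in, with the robot touching nothing.
It also fails if it takes over 72 s, if anything falls off the work surface, if the arm or the gripper's body presses on something with over 40 N, if the wrist force passes 120 N, or if a joint passes its speed limit or range.

## Robot

A 7-joint arm with a two-finger parallel gripper is mounted at the origin on the work surface. World frame = base frame: x ahead of the robot, y to its left, z up, the work surface at z = 0. Lengths are in m, angles in rad, forces in N, time in s.
With the tool pointing down it reaches from about 0.425 to 0.825 m from the base axis. Payload 3.6 kg.
Tool frame: the origin (TCP) lies where the fingers leave the gripper's body, on its centre line; the fingertips stand 73 mm ahead of it and the grasp point (between the pads) lies 54 mm ahead of it; x points along the fingers, y is the direction in which the jaws open and shut, and the axes are right-handed (so a half turn about x gives the same grasp; the last joint's range is limited). The gripper opens to 85 mm and grips with 20 to 120 N. Pads are 22 mm wide; open, the fingers measure 114 mm over their backs; the gripper's body (76 mm by 85 mm) begins 54 mm behind the grasp point. The pads swing forward as they close: fully open they stand 13 mm farther back than shut.
Start: joints at [1.272, 0.615, -0.013, 1.423, 0.008, 1.103, -0.04], TCP at [0.175, -0.626, 0.304] pointing down, gripper open.
Joint ranges: [-3.12, 3.12], [-0.3, 2.06], [-1.34, 1.32], [0.26, 2.42], [-1.36, 4.5], [0.01, 1.98], [-2.84, 2.84]. Speed limits (rad/s): [2.79, 2.79, 3.14, 3.14, 3.14, 3.14, 3.14].

## Interface

Orientations are given as a unit quaternion [x, y, z, w].
In Python, from station import arm, snapshot, camera_info, ticket gives the robot as it stands. Calls block until the motion is done:
- arm.movep(position, orientation): joint-space move of the TCP to a pose.
- arm.line_to(position, velocity=0.15, ori=None): straight line of the TCP; ori=None keeps the orientation; velocity is the mean speed in m/s.
- arm.move_j(angles): joint-space move.
- arm.move_gripper(opening, effort=None): opening from 0.0 (shut) to 1.0 (fully open); effort is the grip in N (None keeps the last); returns when the fingers have stopped.
- arm.pause(seconds).
- arm.ik(position, orientation): joint angles nearest the present ones, or None.
- snapshot(name): name is "scene" or "top"; returns the picture (400x640x3 uint8, blue, green, red); there is no depth.
- camera_info(name): a dict with "fx", "fy", "cx", "cy" (pixels), "dist_coeffs" ([k1, k2, p1, p2, k3] as OpenCV has them; the pictures are not rectified), "R" (3x3) and "t" (3): a world point X has camera coordinates R X + t. Camera axes: x right, y down, z forward; pixel columns grow to the right and rows downward; lengths in m; the calibration is good to about 2 mm. A picture is of the moment at which its call begins. camera_info takes no time and is no camera call.
A pose or a line that the arm cannot do raises arm.MotionError and nothing moves.
- ticket.finish_job(): hands the job in, once; it reports no verdict.
Readings, each from a call of its own:
- arm.read_time(): time.
- arm.read_joint_positions(): joint angles.
- arm.read_dq(): joint speeds.
- arm.read_effort(): joint torques, N m.
- arm.read_tool_pos(): TCP position.
- arm.read_eef_rot(): TCP orientation.
- arm.read_ft_force(): force on the tool from outside, world axes, zero at the start.
- arm.read_wrist_torque(): the same for the moment, N m.
- arm.read_opening(): opening from 0.0 (shut) to 1.0 (fully open).
Only numpy, scipy, OpenCV 4.12 (cv2) and the standard library are available. Lean on these libraries where they do the work, as an engineer would, in place of code of your own. Each camera call takes 0.05 s, during which the arm holds its last target. There are 200 camera calls.

## Working session

There is one attempt and no reset: what is moved stays moved. The work goes in short steps, each a Python script; the robot and the scene stay as the last script left them, time stands still between calls to the robot, and variables do not carry over. Pictures are saved under pics/ and viewed, about 8 in all and at most 12, crops included, and the job is handed in when it is done.

```bash
mkdir -p pics; ls
python3 - <<'E'
from station import arm, snapshot, camera_info, ticket
import cv2
for n in ("scene","top"):
    cv2.imwrite(f"pics/{n}0.png",snapshot(n)); print(n,camera_info(n))
print(arm.read_tool_pos(),arm.read_eef_rot(),arm.read_time(),arm.read_opening())
E
```

```text
pics
scene {'fx': 464.21380751362005, 'fy': 464.21380751362005, 'cx': 319.0563300354892, 'cy': 201.87664277160673, 'dist_coeffs': array([-0.07028004,  0.        ,  0.        ,  0.        ,  0.        ]), 'R': array([[-0.00172508,  0.99980361,  0.01974249],
       [ 0.59239055,  0.01692729, -0.8054731 ],
       [-0.8056491 ,  0.01030576, -0.59230341]]), 't': array([ 0.12495025, -0.23413114,  1.43400272])}
top {'fx': 489.64588958933155, 'fy': 489.64588958933155, 'cx': 322.4081324940836, 'cy': 200.17561740362703, 'dist_coeffs': array([0.02888848, 0.        , 0.        , 0.        , 0.        ]), 'R': array([[-1.98646362e-04, -9.99892504e-01,  1.46608536e-02],
       [-9.91825077e-01, -1.67379366e-03, -1.27593947e-01],
       [ 1.27604770e-01, -1.45663483e-02, -9.91718127e-01]]), 't': array([-0.11863939,  0.53392195,  1.02723775])}
[ 0.17498946 -0.62545547  0.30284247] [-0.70040691 -0.0969972   0.7006634  -0.09535461] 0.1 0.9992514938123843
```

View pics/top0.png

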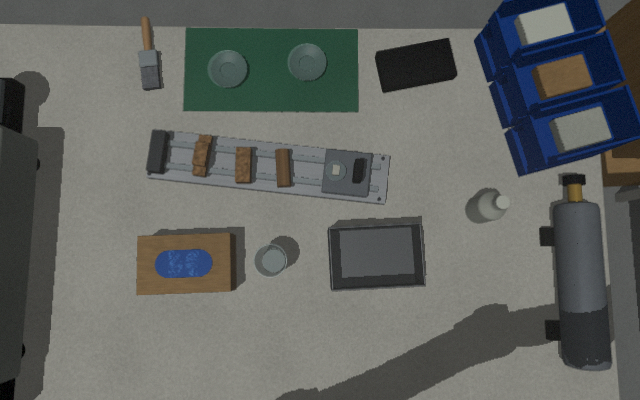

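View pics/scene0.png

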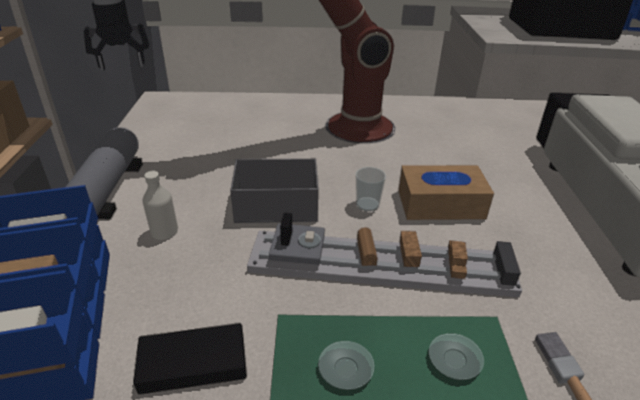

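The top view shows the slide from stop (157,152) to carrier tab (359,170). The offcuts, stop to carrier, are step (203,156), block (243,165) and round (283,168). The bin is at (377,255), the beaker at (271,260) and the carton at (185,264). I'll enlarge the slide to measure it.

```bash
cat > h.py <<'E'
import numpy as np, cv2
from station import arm, snapshot, camera_info, ticket
def world(px, z, n="top"):
    c=camera_info(n); K=np.array([[c["fx"],0,c["cx"]],[0,c["fy"],c["cy"]],[0,0,1]])
    u=cv2.undistortPoints(np.float64(px).reshape(-1,1,2),K,c["dist_coeffs"]).reshape(-1,2)
    R,t=c["R"],c["t"]; C=-R.T@t; d=np.c_[u,np.ones(len(u))]@R
    return C+d*((np.reshape(z,-1)-C[2])/d[:,2])[:,None]
def pix(X,n="top"):
    c=camera_info(n); K=np.array([[c["fx"],0,c["cx"]],[0,c["fy"],c["cy"]],[0,0,1]])
    return cv2.projectPoints(np.float64(X).reshape(-1,1,3),cv2.Rodrigues(c["R"])[0],c["t"],K,c["dist_coeffs"])[0].reshape(-1,2)
def crop(name,x0,y0,x1,y1,s,out):
    cv2.imwrite(out,cv2.resize(snapshot(name)[y0:y1,x0:x1],None,fx=s,fy=s,interpolation=cv2.INTER_CUBIC))
E
python3 -c "
from h import *
crop('top',140,120,400,215,3,'pics/c1.png')"
```

```text
(no output)
```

View pics/c1.png

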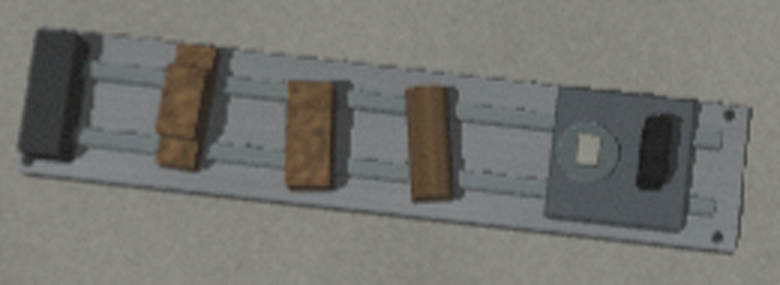

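Enlarged corners, in crop pixels: block (289,80) to (331,189), round (408,89) to (452,198), step foot ends (197,45) and (177,167), plate (558,86) to (683,231).

Run:
```python
from h import *
f=lambda p: np.float64(p)/3+np.array([140,120])-1/3
def show(n,q,z):
    w=world(f(q),np.full(len(q),z))[:,:2]; c=w.mean(0)
    # order TL TR BR BL ; long axis = top - bottom
    d=(w[0]+w[1]-w[2]-w[3])/2; e=(w[0]+w[3]-w[1]-w[2])/2
    print(n,c.round(4),'x-axis len',np.linalg.norm(d).round(4),'yaw',np.arctan2(d[1],d[0]).round(3),'y len',np.linalg.norm(e).round(4),'yaw',np.arctan2(-e[0],e[1]).round(3), 'r',np.linalg.norm(c).round(3))
show('slide',[(37,30),(750,107),(735,252),(22,172)],.02)
show('plate',[(558,86),(697,100),(683,231),(545,216)],.05)
show('block',[(289,80),(334,82),(331,189),(286,187)],.06)
show('round',[(408,89),(447,87),(452,198),(413,201)],.046)
show('stepfoot',[(179,43),(216,46),(196,170),(157,165)],.048)
show('steptop',[(170,63),(212,66),(198,140),(161,135)],.064)
show('stop',[(38,28),(82,34),(70,160),(20,152)],.055)
w=world([(330,227),(422,219),(425,287),(333,291)],[.09]*4)[:,:2]; print('bin',w.round(3).tolist(),w.mean(0))
print('beaker',world([(271,260)],[.05]),'bottle',world([(503,202)],[.15]))
```

```text
slide [6.113e-01 6.000e-04] x-axis len 0.108 yaw -0.089 y len 0.5284 yaw -0.108 r 0.611
plate [ 0.5928 -0.1702] x-axis len 0.0958 yaw -0.108 y len 0.1001 yaw -0.104 r 0.617
block [0.6073 0.0513] x-axis len 0.0773 yaw -0.008 y len 0.0319 yaw -0.042 r 0.61
round [ 0.6037 -0.0329] x-axis len 0.0818 yaw 0.054 y len 0.0281 yaw 0.068 r 0.605
stepfoot [0.6304 0.1416] x-axis len 0.0911 yaw -0.136 y len 0.0273 yaw -0.103 r 0.646
steptop [0.6303 0.1392] x-axis len 0.0532 yaw -0.123 y len 0.028 yaw -0.099 r 0.645
stop [0.6375 0.2353] x-axis len 0.0912 yaw -0.075 y len 0.0337 yaw -0.147 r 0.679
bin [[0.472, -0.133], [0.488, -0.322], [0.351, -0.324], [0.343, -0.139]] [ 0.41360328 -0.2292718 ]
beaker [[ 0.40518218 -0.00998107  0.05      ]] bottle [[ 0.51625311 -0.46603276  0.15      ]]
```

Measured sizes match the given ones to within a few millimetres, slide yaw is about -0.106, and carrier travel is about 0.013. I'll take the round offcut first.

```bash
cat >> h.py <<'E'
from scipy.spatial.transform import Rotation as Ro
def quat(yaw):
    """tool down, jaw axis along (-sin,cos); the half-turn variant with least |last joint| travel"""
    best=None
    for s in (1,-1):
        x=np.array([0,0,-1.]); y=s*np.array([-np.sin(yaw),np.cos(yaw),0]); 
        yield Ro.from_matrix(np.c_[x,y,np.cross(x,y)]).as_quat()
def pose(p,yaw):
    q0=np.array(arm.read_joint_positions()); c=[]
    for q in quat(yaw):
        j=arm.ik(list(p),list(q))
        if j is not None: c.append((np.abs(np.array(j)-q0).max(),list(q)))
    return min(c,key=lambda a:a[0])[1]
def go(x,y,zg,yaw):   # zg: height of grasp point
    p=[x,y,zg+.054]; arm.movep(p,pose(p,yaw))
def down(x,y,zg,v=.15): arm.line_to([x,y,zg+.054],velocity=v)
def dispose(x,y,yaw,bx,by,zg=.045,zs=.15):
    t=arm.read_time()
    arm.move_gripper(.85); go(x,y,zs,yaw); down(x,y,zg); f=arm.read_ft_force()
    arm.move_gripper(0,40); o=arm.read_opening(); down(x,y,.19,.25)
    print('grip',o,arm.read_opening(),np.round(f,1),arm.read_time()-t)
    go(bx,by,.19,.05); down(bx,by,.08,.25); o1=arm.read_opening()
    arm.move_gripper(.65); down(bx,by,.19,.3); print('release',o1,arm.read_time())
E
python3 - <<'E'
from h import *
dispose(.604,-.0329,.06,.415,-.255,zs=.22)
crop('top',130,110,450,310,2.5,'pics/c2.png')
E
```

```text
grip 0.34107742372164873 0.3426687291930339 [-0.3  0.8  0.7] 5.391699999999999
release 0.3437853885364349 8.15
```

View pics/c2.png

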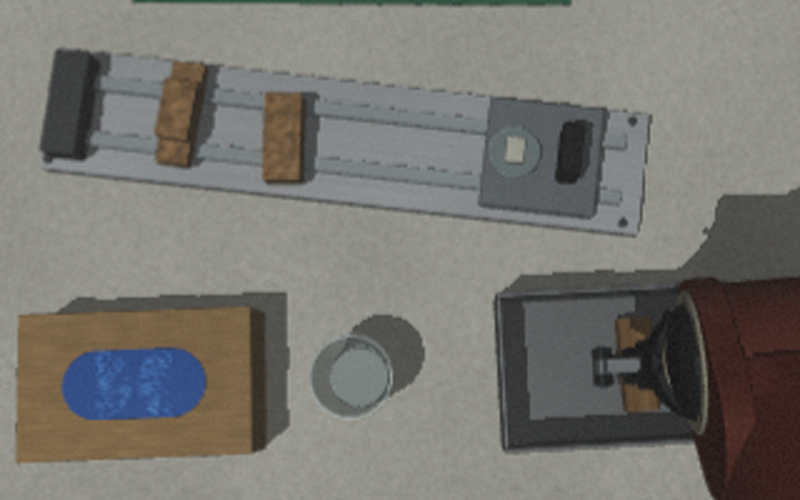

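The round offcut lies in the bin at crop (635,360), and the block, step and beaker haven't moved. Now the other two.

Run:
```python
from h import *
dispose(.611,.0513,-.02,.415,-.213,zs=.15)
if arm.read_opening()<.2: raise SystemExit
dispose(.628,.141,-.12,.415,-.188,zs=.15)
go(.58,-.19,.22,-.106)
crop('top',130,110,450,310,2.5,'pics/c3.png')
cv2.imwrite('pics/s3.png',snapshot('scene'))
```

```text
grip 0.3687640506688316 0.36764407287508366 [0.8 0.7 0.2] 3.7083000000000013
release 0.3701621837968169 14.625
grip 0.32497965086516667 0.3187977340914373 [-0.1  0.5  0.2] 3.8999999999999986
release 0.3276350025343672 21.475
```

View pics/c3.png

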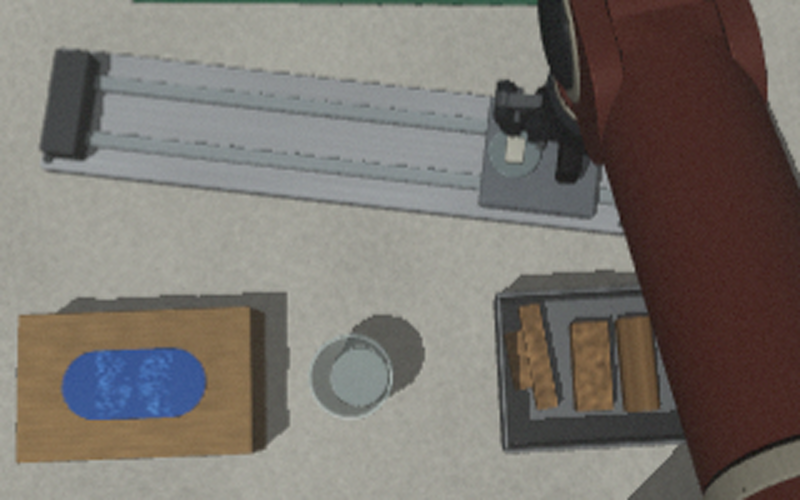

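All three offcuts are in the bin and the rails are clear. Next I push the tab from behind with shut fingers, watching the force near the stop.

Run:
```python
from h import *
c=np.array([.6113,.0006]); d=np.array([.1055,.9944]); P=lambda s: c+s*d
Y=-.106+np.pi/2; zg=.08
arm.move_gripper(0)
go(*P(-.25),.2,Y); down(*P(-.25),zg,.2)
F=lambda: np.array(arm.read_ft_force())[:2]@d
print('down',F(),arm.read_ft_force())
down(*P(-.19),zg,.06); print('contact',F())
down(*P(.12),zg,.12); print('pushed',F(),arm.read_ft_force())
s=.12
while s<.15:
    s+=.0015; down(*P(s),zg,.03); f=F(); print(round(s,4),round(f,1),end='; ')
    if f<-12: break
print(arm.read_time(),(np.array(arm.read_tool_pos())[:2]-c)@d)
```

```text
down 0.9797906747906341 [0.97349885 0.88202589 0.11539566]
contact 0.7280389832692725
pushed -1.5921136134631244 [-0.80097014 -1.51610143  3.11190976]
0.1215 -2.2; 0.123 -1.5; 0.1245 -1.7; 0.126 -1.8; 0.1275 -1.7; 0.129 -1.5; 0.1305 -1.8; 0.132 -2.3; 0.1335 -1.4; 0.135 -3.6; 0.1365 -6.6; 0.138 -7.7; 0.1395 -9.9; 0.141 -11.1; 0.1425 -13.2; 32.3667 0.13497413712599862
```

The force rises from s of about 0.134 (0.133 predicted for home), reaching 13 N. I'll retreat and check.

Run:
```python
from h import *
c=np.array([.6113,.0006]); d=np.array([.1055,.9944]); P=lambda s: c+s*d
down(*P(.11),.08,.05); down(*P(.11),.22,.2); go(*P(-.25),.25,-.106+np.pi/2)
arm.pause(.3)
crop('top',130,110,450,310,2.5,'pics/c4.png'); cv2.imwrite('pics/s4.png',snapshot('scene')); print(arm.read_time(),arm.read_tool_pos())
```

```text
35.7667 [ 0.58511209 -0.24753606  0.30401805]
```

View pics/c4.png

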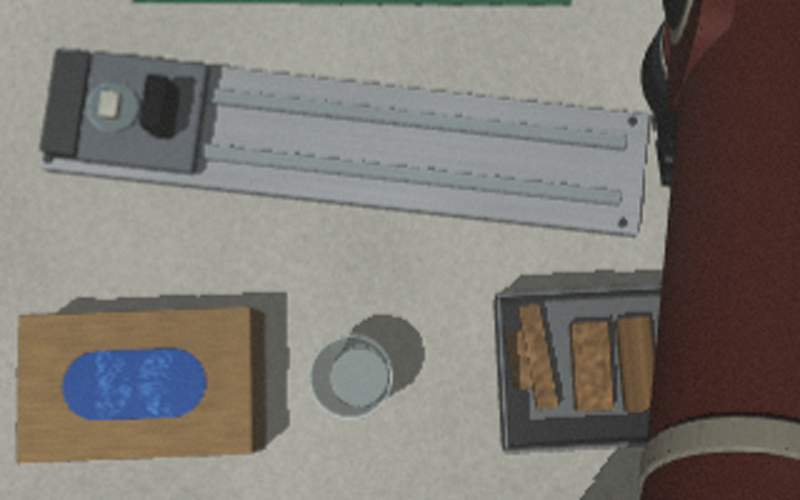

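View pics/s4.png

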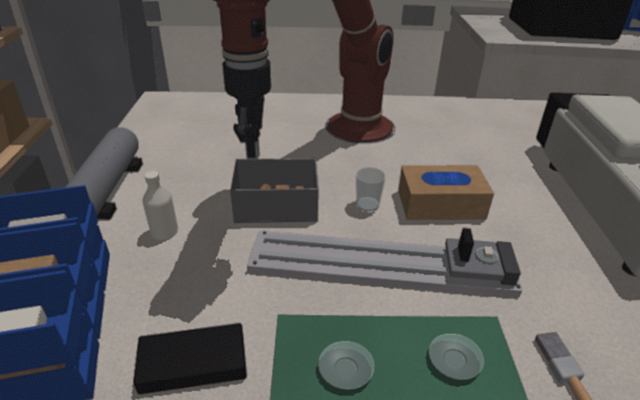

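The carrier sits flush against the stop (crop (85,105)), the offcuts are in the bin, and the beaker (370,190) and bottle (160,210) stand where they began. The arm is clear of everything.

```bash
python3 -c "
from h import *
print(ticket.finish_job(), arm.read_time())"
```

```text
the job is handed in; nothing more can be done
the job is handed in; nothing more can be done
```

The job is done and handed in at about 36 s of the 72 s allowed. I put the round, block and stepped offcuts into the grey bin one at a time. Then I pushed the carrier by its tab, with the fingers shut, until it met the stop.

- **Carrier home:** the push force rose from about 2 N to 13 N at the travel I had predicted for home. The final pictures show the carrier flush against the stop with no visible gap.
- **Offcuts:** the final pictures show all three below the bin's rim. The stepped one leans slightly, and the arm hid part of the bin in the top view.
- **Beaker and bottle:** both look to be standing where they started.
- **Robot:** the arm was clear of everything at hand-in.

No check failed or disagreed. The report after hand-in gives no verdict.

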